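Wind open the screw press and draw out the finished module

ROBOT

A 6-joint arm with a two-finger parallel gripper is mounted at the origin on a cart in front of the work surface, level with it; the furniture and walls round the work are solid. World frame = base frame: x ahead of the robot, y to its left, z up, the work surface at z = 0. Lengths are in m, angles in rad, forces in N, time in s.
With the tool pointing down it reaches from about 0.325 to 0.775 m from the base axis. Payload 5.5 kg.
Tool frame: the origin (TCP) lies on the centre line of the jaws, within the pads' length; the fingertips stand 17 mm ahead of it and the grasp point (between the pads) lies 2 mm behind it; z points along the fingers, y is the direction in which the jaws open and shut (so a half turn about z gives the same grasp; the last joint's range is limited). The gripper opens to 88 mm and grips with 3 to 60 N. Pads are 20 mm wide; open, the fingers measure 115 mm over their backs; the gripper's body (75 mm by 178 mm) begins 61 mm behind the grasp point.
Start: joints at [1.26, 0.091, 1.231, -0, 1.82, -0.057], TCP at [0.151, 0.581, 0.24] pointing down, gripper open.
Joint ranges: [-2.87, 2.87], [-0.86, 2.18], [0.17, 2.46], [-1.51, 4.65], [0.06, 2.69], [-2.65, 2.65]. Speed limits (rad/s): [2.57, 2.57, 3.01, 3.14, 3.14, 3.14].

INTERFACE

Orientations are given as a unit quaternion [x, y, z, w].
In Python, from rig import bot gives the robot as it stands. Calls block until the motion is done:
- bot.goto(position, orientation): joint-space move of the TCP to a pose.
- bot.move_l(position, attitude=None, vel=0.15, max_force=None): straight line of the TCP; attitude=None keeps the orientation; vel is the mean speed in m/s. With max_force (N) it stops when the force on the tool has changed by that much, and returns True; else False.
- bot.movej(angles): joint-space move.
- bot.gripper_to(opening, force=None): finger opening in m; force is the grip in N (None keeps the last); returns when the fingers have stopped.
- bot.pause(seconds).
- bot.ik(position, orientation): joint angles nearest the present ones, or None.
- bot.sense(): the state.
- bot.grab_frame(name): name is "side" or "top" or "wrist"; returns a dict with "frame" (420x560x3 uint8, blue, green, red), "range_z" (420x560 float32, m along the optical axis (not along the pixel's ray), 0 where there is no reading), "fovy" (degrees; the focal length in pixels is half the picture's height over the tangent of half this angle, whatever the lens; pixels are square), "cx", "cy" (the principal point, pixels), "pose" (4x4, takes a point from camera to world coordinates). Camera axes: x right, y up, looking along -z (the intrinsics and any distortion apply to the point x, -y, -z); pixel columns grow to the right and rows downward; lengths in m; the calibration is good to about 2 mm. A picture is of the moment at which its call begins.
A pose or a line that the arm cannot do raises bot.IKError and nothing moves.
- bot.finish_job(): hands the job in, once; it reports no verdict.
Trained networks look in the newest picture that a camera, given by its name, has taken for a name from the list of things; names that differ only in an ending like _2 or _b are one class to them, and where a whole thing is asked for, a point or a joint stands for the part that bears it (a point fixed in the world has none). Each returns a list of dicts, best first, with "score" (0 to 1); they miss things now and then, are a little off and sometimes report something else, mostly with a low value. They report only what shows in the picture. A call takes as long as a camera call.
- bot.outline_of(thing, camera): "region" (420x560 bool, what is visible of it).
- bot.tip_of(thing, camera): "position" ([x, y, z] in m, in world coordinates, good to about 4 mm: a listed point, or the origin of a listed thing).
The state is a dict: "t": time; "q": joint angles; "joint_vel": joint speeds; "joint_torque": joint torques, N m; "position": TCP position; "eef_rot": TCP orientation; "ft_force": force on the tool from outside, world axes, zero at the start; "ft_torque": the same for the moment, N m; "grip_width": finger opening in m.
Only numpy, scipy, OpenCV 4.12 (cv2) and the standard library are available. Lean on these libraries where they do the work, as an engineer would, in place of code of your own. Each camera call takes 0.05 s, during which the arm holds its last target. There are 200 camera calls.

TASK

Wind the press's handwheel counter-clockwise (seen from above) until its rising stem is fully up and it stops turning, then draw the tray out by its upright tab as far as it goes, so that the module lies clear of the press. The module stays flat in its pocket in the tray, and the tape roll, spool and bottle standing around are left where they are.

Things in the scene. Friction and masses are not known exactly. Their poses are not given: they have to be found in the camera images.
- press: Fixed grey screw press. Origin on the worktop under the stem's axis, z up. Bed 16 mm thick, 104 mm wide in x, y = +90 to -240 mm; the tray slides out to its own -y (robot's right). Columns at x = +-70 mm carry a beam 180 x 50 mm, 105 to 129 mm high (nuts to 140). A cap 82 x 110 mm under it moves with the stem; its rim stands down round the module and holds it while the press is shut.
- handwheel (a joint): Turn of the handwheel in rad about the vertical stem: 0 shut, 13.0 (stop) fully up; grows counter-clockwise seen from above; starts between 0 and 2. Wheel and stem rise 14 mm per turn (2.23 mm per rad), about 29 mm in all. It turns stiffly (0.12 N m) and stays where it is left.
- wheel_centre (a point): Centre of the level black handwheel, in the mid-plane of rim and spokes; 168 mm above the worktop at joint 0, 197 mm at 13.0. Rim: radius 70 mm to the middle of its 14 mm round bar; hub radius 17 mm: openings 46 mm wide radially. Three round spokes 12 mm thick, 120 degrees apart; the point's x axis points along one (the press's x axis at joint 0).
- tray (a joint): How far the tray is drawn out, in m: 0 under the cap, 0.14 at its stop. It slides with about 2 N friction and stays where it is left.
- tray_tab (a point): Middle of the tray's upright pull tab, 48 mm above the worktop: a plate 64 mm wide (press x), 8 mm thick (press y; 10 mm at the rounded top edge), top 77 mm above the worktop. It lies 162 mm from the stem's axis in the press's -y at tray = 0 and moves with the tray. The bare tray floor between tab and pocket is 23 mm above the worktop, 108 mm long.
- module: Loose flat module 89 x 61 x 20 mm with an aluminium cover, lying in the tray's shallow pocket (walls 5 mm high, 1.5 mm play). Origin at the centre of its underside, z up, 23 mm above the worktop; in the pocket it lies 162 mm from the tab.
- bottle: Small brown dropper bottle (the one nearer the press), 33 mm thick, 102 mm tall, standing loose beyond the press; origin at the centre of its underside.
- spool: Grey spool 63 mm in diameter, 70 mm tall, standing loose beyond the press; origin at the centre of its underside.
- tape_roll: Roll of black tape, 62 mm in diameter, 19 mm high, lying loose on the robot's side of the press, to the left; origin at the centre of its underside.

How it is judged:
By the outcome, as a careful person would: the job done as asked, in the order asked, and still so for the second after the job is handed in, with the robot touching nothing.
It also fails if it takes over 67 s, if anything falls off the work surface, if the arm or the gripper's body presses on something with over 40 N, if the wrist force passes 120 N, or if a joint passes its speed limit or range.

## Working session

There is one attempt and no reset: what is moved stays moved. The work goes in short steps, each a Python script; the robot and the scene stay as the last script left them, time stands still between calls to the robot, and variables do not carry over. Pictures are saved under pics/ and viewed, about 8 in all and at most 12, crops included, and the job is handed in when it is done.

```bash
ls; mkdir -p pics; python3 - <<'E'
from rig import bot
import cv2, numpy as np
print(bot.sense())
for c in ("top","side"):
    f=bot.grab_frame(c); cv2.imwrite(f"pics/{c}0.png",f["frame"])
    print(c,f["fovy"],f["cx"],f["cy"],np.round(f["pose"],3).tolist(), [k for k in f])
    for n in ("press","wheel_centre","tray_tab","module","bottle","spool","tape_roll"):
        print(n,[(round(d["score"],2),np.round(d["position"],3).tolist()) for d in bot.tip_of(n,c)[:2]])
E
```

```text
pics
{'t': 0.0, 'q': array([ 1.26027728e+00,  9.18755395e-02,  1.23189667e+00, -3.49198803e-06,
        1.81976373e+00, -5.67155051e-02]), 'joint_vel': array([-1.09332422e-05, -1.25026027e-04,  5.63066794e-04, -1.37322180e-04,
        4.72531396e-04, -6.71962847e-04]), 'joint_torque': array([-4.21015711e-04, -4.46449649e+01, -4.06444144e+01,  6.96701277e-02,
        2.95988889e-02, -1.67602852e-04]), 'position': array([0.15058583, 0.58053107, 0.23849075]), 'eef_rot': array([ 1.26561806e-01,  9.91958248e-01, -9.55617216e-04, -1.75745260e-04]), 'ft_force': array([ 0.66750136, -0.57146636, -0.00503315]), 'ft_torque': array([-0.01479998,  0.03203367,  0.01563829]), 'grip_width': 0.08751399939847772}
top 55.74378722071923 273.5524454879762 210.04889939698535 [[-0.016, 0.999, -0.045, 0.517], [-1.0, -0.015, 0.011, 0.018], [0.011, 0.045, 0.999, 0.99], [0.0, 0.0, 0.0, 1.0]] ['frame', 'range_z', 'fovy', 'cx', 'cy', 'pose']
press [(0.82, [0.594, 0.045, 0.004])]
wheel_centre [(0.92, [0.594, 0.042, 0.174])]
tray_tab [(0.85, [0.556, -0.117, 0.05])]
module []
bottle [(0.64, [0.761, -0.165, 0.002])]
spool []
tape_roll [(0.63, [0.378, 0.234, 0.001]), (0.21, [0.763, -0.161, 0.003])]
side 52.02877662443444 276.785699395973 198.49420418009072 [[0.995, 0.032, -0.091, 0.471], [-0.096, 0.403, -0.91, -0.79], [0.007, 0.915, 0.404, 0.482], [0.0, 0.0, 0.0, 1.0]] ['frame', 'range_z', 'fovy', 'cx', 'cy', 'pose']
press [(0.98, [0.598, 0.042, -0.004])]
wheel_centre [(0.72, [0.597, 0.042, 0.171])]
tray_tab [(0.91, [0.554, -0.113, 0.048])]
module [(0.42, [0.591, 0.044, 0.024])]
bottle [(0.79, [0.764, -0.156, -0.003])]
spool [(0.94, [0.746, 0.077, -0.006])]
tape_roll []
```

View pics/top0.png

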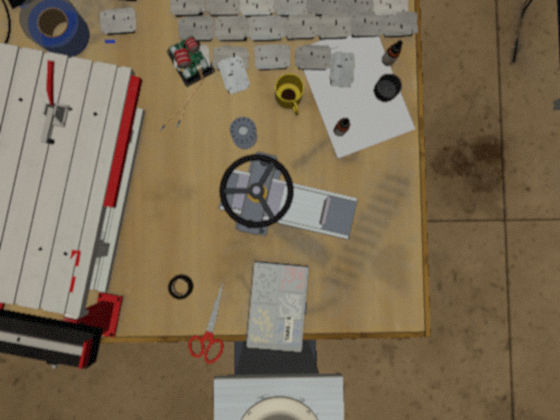

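View pics/side0.png

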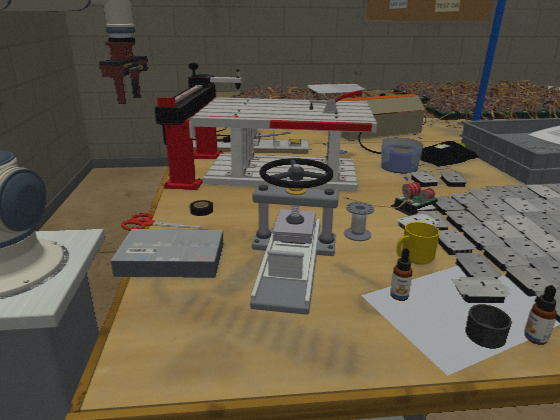

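The top view shows the wheel at about (256,190), the tray running right and slightly down to the tab at about (325,207), and the tape roll at (180,287). The side view agrees, with the spool at (358,220) and the bottle at (402,275). The next step is to get the spoke phase and obstacle heights from depth.

```bash
cat > h.py <<'E'
from rig import bot
import cv2, numpy as np
from scipy.spatial.transform import Rotation as R
def cloud(f):
    z=f["range_z"]; h,w=z.shape; fl=h/2/np.tan(np.radians(f["fovy"]/2))
    v,u=np.mgrid[:h,:w]
    p=np.stack([(u-f["cx"])/fl*z,-(v-f["cy"])/fl*z,-z],-1)
    P=p@f["pose"][:3,:3].T+f["pose"][:3,3]; P[z<=0]=np.nan
    return P
def wheel(f,c0):
    P=cloud(f).reshape(-1,3); P=P[np.isfinite(P).all(1)]
    d=np.hypot(P[:,0]-c0[0],P[:,1]-c0[1])
    m=(P[:,2]>.155)&(P[:,2]<.23)&(d<.095)
    Q=P[m]; c=np.array(c0[:2])
    for _ in range(5):
        d=np.hypot(*(Q[:,:2]-c).T); r=Q[(d>.058)&(d<.085)]
        A=np.c_[2*r[:,:2],np.ones(len(r))]; s=np.linalg.lstsq(A,(r[:,:2]**2).sum(1),rcond=None)[0]; c=s[:2]
    rad=np.sqrt(s[2]+c@c)
    d=np.hypot(*(Q[:,:2]-c).T); sp=Q[(d>.025)&(d<.056)]
    a=np.arctan2(*(sp[:,:2]-c).T[::-1]); z=np.exp(3j*a).mean()
    hub=Q[d<.015]
    return c,rad,np.median(r[:,2]),np.angle(z)/3,abs(z),len(sp),(hub[:,2].max() if len(hub) else None)
E
python3 - <<'E'
from h import *
f=bot.grab_frame("top"); print(wheel(f,(.596,.043)))
P=cloud(f)
for x in np.arange(0,.9,.1):
    print(round(x,1),[ (lambda m: round(float(np.nanmax(P[...,2][m])),2) if m.any() else None)((abs(P[...,0]-x-.05)<.05)&(abs(P[...,1]-y-.05)<.05)) for y in np.arange(-.3,.7,.1)])
s=bot.grab_frame("side"); print(wheel(s,(.596,.043)))
# tab points
for g in (f,s):
  Q=cloud(g).reshape(-1,3); m=(Q[:,2]>.06)&(Q[:,2]<.085)&(np.hypot(Q[:,0]-.555,Q[:,1]+.115)<.05); q=Q[m]
  if len(q)>5:
    w,v=np.linalg.eigh(np.cov(q[:,:2].T)); print("tab",len(q),q.mean(0),v[:,1],np.sqrt(w))
# bed/beam outline yaw
m=(P[...,2]>.11)&(P[...,2]<.145)&(np.hypot(P[...,0]-.596,P[...,1]-.043)<.13)
print("beam",cv2.minAreaRect(P[m][:,:2].astype(np.float32)))
for t in ("tray","press"):
  pass
E
```

```text
(array([0.59315512, 0.04448519]), np.float64(0.06965567735862038), np.float64(0.17752155041157874), np.float64(-0.5347181380786576), np.float64(0.9657275876386023), 249, np.float64(0.19171659729697976))
0.0 [-0.84, 0.01, 0.04, 0.04, 0.0, -0.85, -0.84, -0.84, -0.84, -0.84]
0.1 [None, 0.0, 0.01, 0.01, 0.01, None, None, None, None, None]
0.2 [0.0, 0.0, 0.04, 0.04, 0.02, 0.01, 0.27, 0.25, 0.25, None]
0.3 [0.01, 0.01, 0.04, 0.04, 0.01, 0.02, 0.27, 0.26, 0.26, 0.01]
0.4 [0.01, 0.03, 0.04, 0.04, 0.0, 0.02, 0.21, 0.22, 0.21, None]
0.5 [0.01, 0.08, 0.18, 0.19, 0.18, 0.01, 0.22, 0.22, 0.21, None]
0.6 [0.0, 0.03, 0.18, 0.19, 0.18, 0.21, 0.22, 0.25, 0.21, None]
0.7 [0.01, 0.1, 0.06, 0.08, 0.07, 0.22, 0.22, 0.27, 0.22, None]
0.8 [0.05, 0.02, 0.07, 0.07, 0.04, 0.22, 0.21, 0.28, 0.21, None]
(array([0.59136339, 0.03648562]), np.float64(0.0698632917723409), np.float64(0.1753417571121999), np.float64(-0.5186312908143824), np.float64(0.9796850542842428), 164, np.float64(0.18869758773713508))
tab 129 [ 0.55392185 -0.11172634  0.07516563] [-0.96900485  0.2470417 ] [0.002848   0.01919892]
tab 337 [ 0.55319297 -0.11855153  0.06992423] [-0.97097181  0.23919396] [0.00185483 0.01885149]
beam ((0.5934829711914062, 0.044673264026641846), (0.05015883594751358, 0.1797865480184555), 75.8527603149414)
```

```bash
cat >> h.py <<'E'
YAW=1.323
Q=(R.from_euler('z',YAW)*R.from_euler('x',np.pi)).as_quat()
E
python3 - <<'E'
from h import *
p=bot.sense()["position"]; bot.move_l([p[0],p[1],.42],vel=.25)
bot.goto([.593,.043,.42],Q); bot.gripper_to(0.0,20)
bot.move_l([.55,.043,.36],vel=.25)
f=bot.grab_frame("wrist"); cv2.imwrite("pics/w1.png",f["frame"])
print(np.round(f["pose"],3).tolist()); print(wheel(f,(.593,.043)))
print(wheel(bot.grab_frame("top"),(.593,.043)))
for n in ("wheel_centre","tray_tab"):
    f=bot.grab_frame("wrist"); print(n,[(round(d["score"],2),np.round(d["position"],3).tolist()) for d in bot.tip_of(n,"wrist")[:2]])
s=bot.sense(); print(s["t"],s["q"],s["position"],s["grip_width"],s["ft_force"])
E
```

```text
[[0.969, 0.237, 0.068, 0.569], [-0.247, 0.931, 0.268, 0.116], [0.001, -0.276, 0.961, 0.506], [0.0, 0.0, 0.0, 1.0]]
(array([0.59445927, 0.04355808]), np.float64(0.06893685229256981), np.float64(0.178146065814544), np.float64(-0.5347837100870864), np.float64(0.9633269127837064), 926, np.float64(0.19010671989886946))
(array([0., 0.]), np.float64(0.0), np.float64(nan), np.float64(nan), np.float64(nan), 0, None)
wheel_centre [(0.88, [0.593, 0.039, 0.177])]
tray_tab [(0.79, [0.552, -0.114, 0.047])]
6.3333 [ 1.62462166e-02  2.18966987e-02  1.08455571e+00 -2.65028248e-05
  2.03376986e+00  2.64168834e-01] [0.5507474  0.04294495 0.36084376] 0.0006509767080149034 [0.24572559 0.64084793 0.42943562]h.py:20: RuntimeWarning: Mean of empty slice.
  a=np.arctan2(*(sp[:,:2]-c).T[::-1]); z=np.exp(3j*a).mean()
  ret = ret.dtype.type(ret / rcount)
  return _methods._mean(a, axis=axis, dtype=dtype,
```

View pics/w1.png

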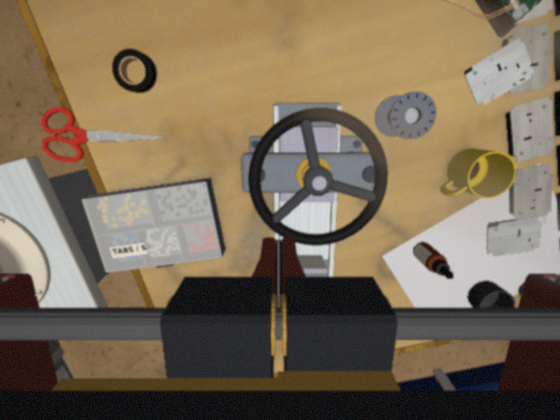

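The wrist view shows the wheel at (318,177), with spokes pointing up, lower right and lower left. That puts the joint at about 1.81, with the centre at (0.594, 0.043). Now I'll crank with the closed fingers as a peg behind a spoke.

```bash
cat > crank.py <<'E'
from h import *
C=np.array([.594,.043]); r=.040; sp0=-.53; j0=1.81; z0=.172
def pt(a,z): return [C[0]+r*np.cos(a),C[1]+r*np.sin(a),z]
E
python3 - <<'E'
from crank import *
a=sp0-np.pi/3
bot.move_l(pt(a,.24),vel=.25)
hit=bot.move_l(pt(a,z0),vel=.1,max_force=8)
print("entered",hit,bot.sense()["ft_force"],bot.sense()["t"])
if not hit:
    lag=.52; step=np.radians(20); log=[]
    while a<sp0+(13-j0)+.3:
        a+=step
        dj=max(0,a+lag-sp0)
        hit=bot.move_l(pt(a,z0+.00223*min(dj,13-j0)),vel=.1,max_force=20)
        F=bot.sense()["ft_force"]
        log.append((round(j0+dj,2),round(float(F@[-np.sin(a),np.cos(a),0]),1),round(float(F@[np.cos(a),np.sin(a),0]),1),round(float(F[2]),1)))
        if hit: break
    print(hit,log)
    s=bot.sense(); p=s["position"]; print(s["t"],p,np.arctan2(p[1]-C[1],p[0]-C[0]),a)
E
```

```text
entered False [0.11907728 0.51429673 0.01286431] 7.85
True [(1.81, -0.0, 0.0, 0.5), (np.float64(1.98), -0.1, -0.1, -0.2), (np.float64(2.33), -0.8, 0.9, -0.2), (np.float64(2.68), -0.4, 0.5, -0.6), (np.float64(3.03), 0.4, 0.7, -0.5), (np.float64(3.38), -0.0, -0.4, 0.2), (np.float64(3.73), -0.4, 0.2, 0.4), (np.float64(4.08), -1.5, 0.4, -0.2), (np.float64(4.42), 0.6, 0.8, -0.4), (np.float64(4.77), -0.6, 0.5, 0.1), (np.float64(5.12), -0.2, -1.3, -0.4), (np.float64(5.47), -0.1, -0.0, -0.2), (np.float64(5.82), -0.2, 0.4, 1.6), (np.float64(6.17), -0.1, 0.4, 0.6), (np.float64(6.52), -0.2, 0.4, -0.2), (np.float64(6.87), 0.1, -0.4, -0.3), (np.float64(7.22), -1.1, 0.1, -0.5), (np.float64(7.57), -0.6, -0.0, -0.5), (np.float64(7.92), -0.1, 1.0, -0.1), (np.float64(8.26), 0.5, 0.6, -0.9), (np.float64(8.61), -0.6, -0.8, 0.3), (np.float64(8.96), -0.7, 0.6, -0.6), (np.float64(9.31), 0.1, 1.8, -0.0), (np.float64(9.66), -0.0, -0.1, 0.1), (np.float64(10.01), 0.3, -0.7, -0.3), (np.float64(10.36), -0.6, 0.3, 0.8), (np.float64(10.71), -0.5, 0.4, -0.2), (np.float64(11.06), 0.1, 0.4, 0.9), (np.float64(11.41), 0.0, 0.7, -0.3), (np.float64(11.75), 0.2, -0.8, 0.2), (np.float64(12.1), 0.0, -0.4, 0.2), (np.float64(12.45), -0.6, 1.0, -0.3), (np.float64(12.8), 0.0, 0.0, -0.0), (np.float64(13.15), -5.0, 0.9, 2.1), (np.float64(13.5), -10.8, -0.1, 5.7)]
17.975 [0.56752004 0.01319732 0.19651351] -2.297226585486919 10.640107212763702
```

```bash
python3 - <<'E'
from crank import *
a=10.27
bot.move_l(pt(a-.2,.1975),vel=.1); bot.move_l(pt(a-.42,.1975),vel=.1)
bot.move_l(pt(a-.42,.26),vel=.2)
bot.move_l([.55,.043,.38],vel=.25)
f=bot.grab_frame("wrist"); cv2.imwrite("pics/w2.png",f["frame"])
w=wheel(f,C); print(w); print("expect phase",((sp0+13-j0)+1.047)%2.0944-1.047)
bot.tip_of("wheel_centre","wrist")
f=bot.grab_frame("side"); cv2.imwrite("pics/s2.png",f["frame"]); print(wheel(f,C))
for n in ("wheel_centre","tray_tab","module"):
    print(n,[(round(d["score"],2),np.round(d["position"],3).tolist()) for d in bot.tip_of(n,"side")[:2]])
print(bot.sense()["t"],bot.sense()["ft_force"])
E
```

```text
(array([0.59449338, 0.04354355]), np.float64(0.06892801278022152), np.float64(0.20305720017852671), np.float64(0.18744620422529978), np.float64(0.9628025441472235), 975, np.float64(0.2152622608836049))
expect phase 0.18800000000000172
(array([0.59153208, 0.03626157]), np.float64(0.0698145033856467), np.float64(0.2000804254449527), np.float64(0.20761286179674412), np.float64(0.9797595551637607), 175, np.float64(0.21304990814442443))
wheel_centre [(0.7, [0.596, 0.042, 0.197]), (0.64, [0.372, 0.237, -0.001])]
tray_tab [(0.74, [0.556, -0.113, 0.045])]
module [(0.72, [0.589, 0.042, 0.023])]
19.875 [ 0.51725097 -0.62490296  1.07845214]
```

View pics/s2.png

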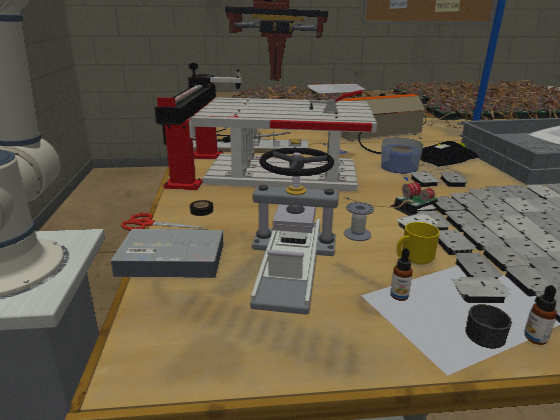

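The wheel is at its stop: the phase is 0.187 against an expected 0.188, and the height is about 196–197 mm. In the picture the cap is raised and the module lies below it at about (293,240). I'll grip the tab across its 64 mm width, with the tool leaning 15° away from the wheel to keep the wrist camera clear of the rim.

```bash
cat > tab.py <<'E'
from crank import *
ps=YAW-np.pi/2; ex=np.array([np.cos(ps),np.sin(ps),0]); ey=np.array([-np.sin(ps),np.cos(ps),0])
QT=(R.from_rotvec(ex*np.radians(15))*R.from_quat(Q)).as_quat()
def P(d,z): return np.r_[C,z]-ey*(.162+d)
E
python3 - <<'E'
from tab import *
print([bot.ik(P(d,z),QT) is not None for d,z in ((0,.3),(0,.06),(.15,.06),(.15,.3))],P(0,.06))
bot.gripper_to(.088,20)
bot.move_l(P(.03,.36),vel=.25)
bot.goto(P(0,.22),QT)
f=bot.grab_frame("wrist"); cv2.imwrite("pics/w3.png",f["frame"])
print([(round(d["score"],2),np.round(d["position"],3).tolist()) for d in bot.tip_of("tray_tab","wrist")[:2]])
p=cloud(f).reshape(-1,3); m=(p[:,2]>.066)&(p[:,2]<.09)&(np.hypot(*(p[:,:2]-P(0,0)[:2]).T)<.05); q=p[m][:,:2]-C
print(m.sum(),"tab in press x:",np.percentile(q@ex[:2],[2,98]),"y:",np.percentile(q@ey[:2],[2,98]))
print(bot.sense()["t"],bot.sense()["grip_width"])
E
```

```text
[True, True, True, True] [ 0.55426655 -0.11405175  0.06      ]
[(0.74, [0.552, -0.112, 0.048])]
628 tab in press x: [-0.02966352  0.03261992] y: [-0.16735781 -0.15803638]
22.875 0.08755608952300403
```

View pics/w3.png

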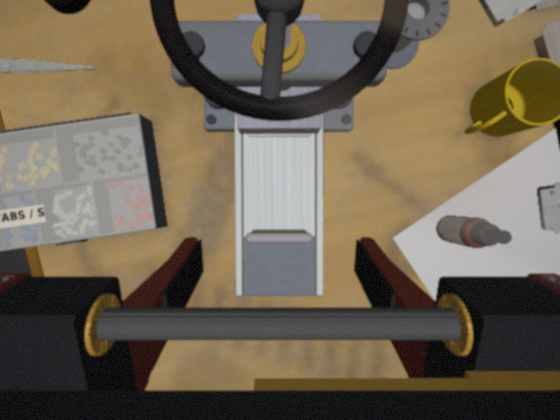

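The tab at (280,238) sits centred between the open fingers, so I'll descend, grip and draw.

```bash
python3 - <<'E'
from tab import *
s=lambda:(lambda s:(round(s["t"],2),np.round(s["position"],4),round(s["grip_width"],4),np.round(s["ft_force"],1)))(bot.sense())
hit=bot.move_l(P(0,.058),vel=.12,max_force=8); print(hit,s())
if not hit:
    bot.gripper_to(.05,20); print("grip",s())
    if bot.sense()["grip_width"]>.055:
        h=bot.move_l(P(.13,.058),vel=.06,max_force=20); print(h,s())
        if not h:
            h=bot.move_l(P(.15,.058),vel=.03,max_force=15); print(h,s())
        print("drawn",-(bot.sense()["position"][:2]-C)@ey[:2]-.162)
f=bot.grab_frame("side"); cv2.imwrite("pics/s4.png",f["frame"])
for n in ("tray_tab","module"):
    print(n,[(round(d["score"],2),np.round(d["position"],3).tolist()) for d in bot.tip_of(n,"side")[:2]])
E
```

```text
False (24.38, array([ 0.5548, -0.1143,  0.059 ]), 0.0878, array([-0. ,  0. ,  0.3]))
grip (24.87, array([ 0.555 , -0.1143,  0.0584]), 0.066, array([ 4.3, -0.1, -1. ]))
False (27.18, array([ 0.5236, -0.2399,  0.0584]), 0.0662, array([ 7.2, -0. , -1.6]))
True (27.68, array([ 0.5211, -0.2501,  0.0584]), 0.0661, array([2.2, 1.8, 3.4]))
drawn 0.13998706788093265
tray_tab []
module [(0.64, [0.558, -0.09, 0.023])]
```

View pics/s4.png

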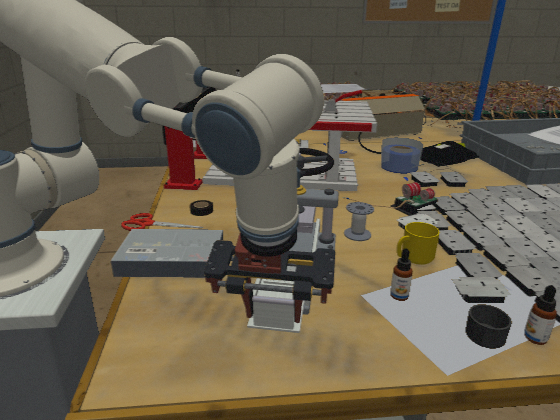

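The side view shows the gripper holding the tab at about (275,300) with the tray drawn to its stop at 0.140 m. Next I'll release, lift and check.

```bash
python3 - <<'E'
from tab import *
bot.gripper_to(.088); p=bot.sense()["position"]
bot.move_l([p[0],p[1],.2],vel=.15); bot.move_l(P(.14,.34),vel=.25)
bot.pause(.3)
for c in ("side","wrist"):
    f=bot.grab_frame(c); cv2.imwrite(f"pics/{c}5.png",f["frame"])
    for n in ("tray_tab","module","wheel_centre","bottle","spool","tape_roll"):
        r=[(round(d["score"],2),np.round(d["position"],3).tolist()) for d in bot.tip_of(n,c)[:1]]
        print(c,n,r, [round(float(v),3) for v in ((np.array(r[0][1])[:2]-C)@ex[:2],(np.array(r[0][1])[:2]-C)@ey[:2])] if r else "")
    print(wheel(f,C)); q=cloud(f).reshape(-1,3); d=q[:,:2]-C
    m=(abs(d@ex[:2])<.025)&(abs(d@ey[:2]+.14)<.035)&(q[:,2]<.1); print("module top z",np.percentile(q[m,2],[5,50,95]) if m.any() else None)
print(bot.sense()["t"],bot.sense()["ft_force"])
a=cv2.imread("pics/side5.png")[150:380,150:470]; b=cv2.imread("pics/wrist5.png")
cv2.imwrite("pics/both5.png",np.hstack([cv2.resize(a,(400,300)),cv2.resize(b,(400,300))]))
E
```

```text
side tray_tab [(0.58, [0.523, -0.25, 0.05])] [0.003, -0.301]
side module [(0.83, [0.56, -0.093, 0.024])] [0.0, -0.14]
side wheel_centre [(0.62, [0.596, 0.043, 0.195])] [0.002, 0.0]
side bottle [(0.72, [0.762, -0.158, -0.003])] [0.212, -0.154]
side spool [(0.63, [0.747, 0.077, -0.004])] [0.14, 0.07]
side tape_roll [(0.58, [0.375, 0.239, -0.005])] [-0.26, 0.136]
(array([0.59142371, 0.03626618]), np.float64(0.0697413406462209), np.float64(0.2000518445749114), np.float64(0.20759964801815775), np.float64(0.9815616555520827), 178, np.float64(0.21296816810042957))
module top z [0.03925823 0.04083    0.04216896]
wrist tray_tab [(0.6, [0.52, -0.247, 0.048])] [-0.001, -0.299]
wrist module [(0.66, [0.561, -0.089, 0.022])] [0.0, -0.136]
wrist wheel_centre [] 
wrist bottle [(0.9, [0.759, -0.163, -0.004])] [0.21, -0.159]
wrist spool [] 
wrist tape_roll [] 
(array([0.59212512, 0.03025967]), np.float64(0.06369385280405378), np.float64(0.20019811193201326), np.float64(nan), np.float64(nan), 0, None)
module top z [0.03966407 0.04114501 0.04257796]
31.1833 [-1.00132961 -0.02185556 -0.3963027 ]h.py:20: RuntimeWarning: Mean of empty slice.
  a=np.arctan2(*(sp[:,:2]-c).T[::-1]); z=np.exp(3j*a).mean()
  ret = ret.dtype.type(ret / rcount)
```

View pics/both5.png

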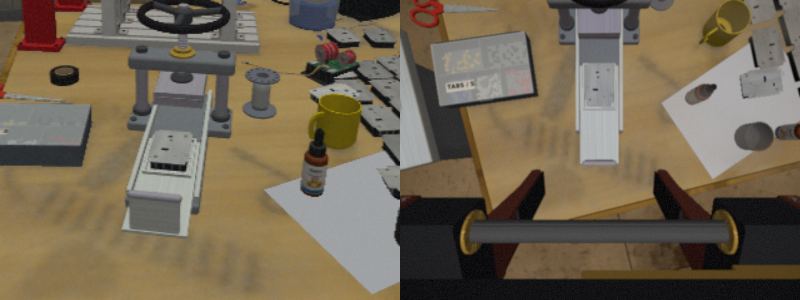

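The module lies flat in its pocket, at (170,150) in the left half and (598,85) in the right. It is clear of the press, the tab is at the end of the bed, and the arm is clear.

```bash
python3 -c "
from rig import bot
bot.finish_job(); print(bot.sense()['t'])"
```

```text
the job is handed in; nothing more can be done
the job is handed in; nothing more can be done
```

The handwheel is wound fully up against its stop, the tray is drawn out as far as it goes, and I handed the job in at about 31 s of the 67 s allowed.

- **Winding:** I used the closed fingers as a peg behind a spoke and cranked counter-clockwise from joint 1.81 until it stopped. The wrist camera then gave a spoke phase of 0.187, against 0.188 expected at joint 13.0. The wheel sat about 196 mm up by that camera; the side camera read about 3 mm lower.
- **Drawing the tray:** I gripped the tab across its 64 mm width and pulled until the stop, at 0.140 m.
- **Module:** It is 136–140 mm out from the stem. Its top is level at about 41 mm, roughly 2 mm below nominal, which is within calibration. The picture shows it flat in its pocket and clear of the cap.
- **Loose things:** Bottle, spool and tape roll are within about 5 mm of where they were first seen, which is the networks' own error.
- **Checks that disagreed or failed:** The side camera's rim fit put the wheel centre 7–8 mm off from the other cameras. I took that as a bias from its viewing angle and did not use it. In the last wrist picture the wheel, spool and tape roll were not detected, so the wheel there rests on the side view; its reading was unchanged from before the pull.

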